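# Guard combs back in the tray by length

### The job

The rinsed guard combs are dry: take the four coloured guards off the drying mat and stand them in the four compartments of the bamboo tray in order of length, one to each, the shortest in the compartment nearest the groomer and the longest at the far end. Stand each teeth up, in the middle of its compartment, with its wide side straight across the row. Leave the groomer and the steel-topped blade head where they lie.

Things in the scene. Friction and masses are not known exactly. Their poses are not given: they have to be found in the camera images.
- guard_green_mid (a point): clip-on guard comb of green plastic, 28 mm tall, standing teeth up on the drying mat; footprint 40 mm (its x, across the nine teeth) by 26 mm (its y), the flat end faces 40 mm apart are straight over the full height. The point is its centre, 14 mm above its underside; z is up. About 20 g. The mat's top is 3 mm above the counter
- guard_yellow_mid (a point): clip-on guard comb of yellow plastic, 36 mm tall, standing teeth up on the drying mat; footprint 40 mm (its x, across the nine teeth) by 26 mm (its y), the flat end faces 40 mm apart are straight over the full height. The point is its centre, 18 mm above its underside; z is up. About 20 g. The mat's top is 3 mm above the counter
- guard_blue_mid (a point): clip-on guard comb of blue plastic, 44 mm tall, standing teeth up on the drying mat; footprint 40 mm (its x, across the nine teeth) by 26 mm (its y), the flat end faces 40 mm apart are straight over the full height. The point is its centre, 22 mm above its underside; z is up. About 20 g. The mat's top is 3 mm above the counter
- guard_red_mid (a point): clip-on guard comb of red plastic, 52 mm tall, standing teeth up on the drying mat; footprint 40 mm (its x, across the nine teeth) by 26 mm (its y), the flat end faces 40 mm apart are straight over the full height. The point is its centre, 26 mm above its underside; z is up. About 20 g. The mat's top is 3 mm above the counter
- cell_1_in (a point): one of four alike dark grey compartments, 62 mm apart in a straight row on the bamboo tray, the end compartment at the tray's -y end. Inside 64 mm (its x, across the row) by 50 mm (its y, along the row), walls 6 mm high above its floor. The point is the centre of its floor, 8 mm above the counter; fixed
- cell_2_in (a point): one of four alike dark grey compartments, 62 mm apart in a straight row on the bamboo tray, next to cell_1. Inside 64 mm (its x, across the row) by 50 mm (its y, along the row), walls 6 mm high above its floor. The point is the centre of its floor, 8 mm above the counter; fixed
- cell_3_in (a point): one of four alike dark grey compartments, 62 mm apart in a straight row on the bamboo tray, between cell_2 and cell_4. Inside 64 mm (its x, across the row) by 50 mm (its y, along the row), walls 6 mm high above its floor. The point is the centre of its floor, 8 mm above the counter; fixed
- cell_4_in (a point): one of four alike dark grey compartments, 62 mm apart in a straight row on the bamboo tray, the end compartment at the tray's +y end. Inside 64 mm (its x, across the row) by 50 mm (its y, along the row), walls 6 mm high above its floor. The point is the centre of its floor, 8 mm above the counter; fixed
- groomer_mid (a point): matte grey body groomer with a black grip and steel cutting edge, about 155 x 38 x 31 mm, lying on the counter in line with the row of compartments, just beyond one of its two ends (a glass tumbler, 92 mm tall, stands beyond the other; which is where changes). The point is its middle, 15 mm up; its y is its long axis. Loose, stays there
- blade_head_mid (a point): the groomer's detachable blade head, black with a steel top, 38 x 26 x 19 mm, drying on the mat among the guards; not a guard, stays there. The point is its middle, 9 mm above its underside. Loose
Mind the look-alikes: they are no part of the job. Of the things shaped like the part that bears guard_green_mid, the green one is meant.

How it is judged (in metres and radians):
At the end, for the whole second after the job is handed in: From the groomer's end the compartments hold the 28, 36, 44 and 52 mm guard: each centre within 14 mm of the compartment's centre, down on its floor (5 mm), upright (0.1 rad), 40 mm width across the row within 0.26 rad either way round, released and at rest (((y of groomer_mid in the frame of cell_1_in below 0 m and horizontal distance between guard_green_mid and cell_1_in below 0.014 m and angle between the x axis of guard_green_mid and the x axis of cell_1_in, either way round below 0.26 rad and height (world z) of guard_green_mid below 0.027 m and angle between each of guard_green_mid, guard_yellow_mid, guard_blue_mid, guard_red_mid's own z axis and vertical below 0.1 rad and horizontal distance between guard_yellow_mid and cell_2_in below 0.014 m and angle between the x axis of guard_yellow_mid and the x axis of cell_2_in, either way round below 0.26 rad and height (world z) of guard_yellow_mid below 0.031 m and horizontal distance between guard_blue_mid and cell_3_in below 0.014 m and angle between the x axis of guard_blue_mid and the x axis of cell_3_in, either way round below 0.26 rad and height (world z) of guard_blue_mid below 0.035 m and horizontal distance between guard_red_mid and cell_4_in below 0.014 m and angle between the x axis of guard_red_mid and the x axis of cell_4_in, either way round below 0.26 rad and height (world z) of guard_red_mid below 0.039 m) or (y of groomer_mid in the frame of cell_1_in above 0 m and horizontal distance between guard_green_mid and cell_4_in below 0.014 m and angle between the x axis of guard_green_mid and the x axis of cell_4_in, either way round below 0.26 rad and height (world z) of guard_green_mid below 0.027 m and angle between each of guard_green_mid, guard_yellow_mid, guard_blue_mid, guard_red_mid's own z axis and vertical below 0.1 rad and horizontal distance between guard_yellow_mid and cell_3_in below 0.014 m and angle between the x axis of guard_yellow_mid and the x axis of cell_3_in, either way round below 0.26 rad and height (world z) of guard_yellow_mid below 0.031 m and horizontal distance between guard_blue_mid and cell_2_in below 0.014 m and angle between the x axis of guard_blue_mid and the x axis of cell_2_in, either way round below 0.26 rad and height (world z) of guard_blue_mid below 0.035 m and horizontal distance between guard_red_mid and cell_1_in below 0.014 m and angle between the x axis of guard_red_mid and the x axis of cell_1_in, either way round below 0.26 rad and height (world z) of guard_red_mid below 0.039 m)) and linear speed of each of guard_green, guard_yellow, guard_blue, guard_red below 0.01 m/s); the robot touches nothing.
It fails at once if the groomer was shifted more than 20 mm (distance of groomer_mid from where it was at the start of the episode above 0.02 m).
It fails at once if the blade head was shifted more than 20 mm (distance of blade_head_mid from where it was at the start of the episode above 0.02 m).
It also fails if it takes over 88 s, if anything falls off the work surface, if the arm or the gripper's body presses on something with over 40 N, if the wrist force passes 120 N, or if a joint passes its speed limit or range.

### The arm

A 6-joint arm with a two-finger parallel gripper is mounted at the origin on the work surface. World frame = base frame: x ahead of the robot, y to its left, z up, the work surface at z = 0. Lengths are in mm, angles in degrees, forces in N, time in s.
With the tool pointing down it reaches from about 300 to 850 mm from the base axis. Payload 4.2 kg.
Tool frame: the origin (TCP) lies on the centre line of the jaws, within the pads' length; the fingertips stand 14 mm ahead of it and the grasp point (between the pads) lies 5 mm behind it (env.finger_overhang is the z of the fingertips in the tool frame, in mm); z points along the fingers, y is the line along which they close (so a half turn about z gives the same grasp; the last joint's range is limited). The gripper opens to 91 mm and grips with 3 to 60 N. Pads are 32 mm wide; open, the fingers measure 118 mm over their backs; the gripper's body (76 mm by 178 mm) begins 60 mm behind the grasp point.
Start: joints at [69.672, 18.312, 89.639, -0, 72.044, -1.146], TCP at [188.936, 543.088, 227.976] pointing down, gripper open.
Joint ranges: [-177.97, 177.97], [-48.28, 115.42], [12.27, 149.76], [-77.06, 257.06], [2.81, 150.46], [-146.56, 146.56]. Speed limits (degrees/s): [147.25, 147.25, 180, 180, 180, 180].

### API

Orientations are given as [roll, pitch, yaw] about the fixed x, y, z axes, in that order (R = Rz(yaw) Ry(pitch) Rx(roll)).
In Python, from workcell import sensors, viewer, env gives the robot as it stands. The module is installed in compiled form; this text tells all that it offers.
- The arm moves only by the tool step_arm, never from a script. Its argument "plan" is one flat list of numbers, 6 for each row, row after row: the shift along the tool's x, y, z in cm, then the turn, a rotation vector about the tool's x, y, z in rad. In form: [x, y, z, wx, wy, wz, x, y, z, wx, wy, wz, ...]. A call has 1 to 5 rows; each row shifts and turns the commanded pose from where the row before left it, along the tool's axes as they then stand; what a row does not reach is not made up. A row lasts 1/12 s, in which the tool goes at most 41.7 mm and 7.16 degrees, less where a joint would pass 70% of its speed; a pose out of reach is approached as far as the arm can. A call is refused whole if a number of a shift passes 4.17 or a number of a turn 0.125, either way. A call with a gripper value outside its range is refused whole. "hand" is the finger opening in cm, from 0 to 9.12, set as the call begins (left out, the last holds). The fingers move at their own pace and stop on an object; "newtons" is the grip in N (left out, the last holds). Time passes only in rows, so rows that do not move let the fingers close. It gives the time, the measured TCP pose, the force, the opening and the grip force at its end, in the units of the state.
- sensors.state(): the state, without advancing time (a new reading comes with each control period).
- viewer.grab_frame(name): name is "scene" or "top"; returns a dict with "img" (384x512x3 uint8, red, green, blue), "fx", "fy", "cx", "cy" (pixels), "k1" (the pictures are not rectified: a ray, as slopes to the right and down, at radius r is drawn at 1 + k1 r^2 times it, then the intrinsics apply), "position" and "attitude" of the camera in the world. Camera axes: x right, y down, z forward; pixel columns grow to the right and rows downward; lengths in mm; the calibration is good to about 2 mm. A picture is of the moment at which its call begins. There is no depth.
- env.job_done(): hands the job in; it is judged then, once.
Trained networks look in a picture, given as the dict that the camera call returned (one of the last four; its "shot" number tells which), for a name from the list of things; names that differ only in an ending like _2 or _b are one class to them, and where a whole thing is asked for, a point or a joint stands for the part that bears it (a point fixed in the world has none). Each returns a list of dicts, best first, with "score" (0 to 1); they miss things now and then, are a little off and sometimes report something else, mostly with a low value. They report only what shows in the picture. A call takes as long as a camera call. They do not tell look-alikes from the thing itself.
- viewer.boxes_of(name, picture): "location" ([column, row] in pixels, amid what is visible of it).
- viewer.pinpoint(name, picture): "location" ([column, row] in pixels: a listed point, or the origin of a listed thing).
The state is a dict: "time_s": time; "qpos": joint angles; "qvel": joint speeds; "effort": joint torques, N m; "ee_pos": TCP position; "ee_rot": TCP orientation; "force": force on the tool from outside, world axes, zero at the start; "torque": the same for the moment, N m; "gripper_width": finger opening in mm; "gripper_force": force on a finger pad.
Only numpy, scipy, OpenCV 4.12 (cv2) and the standard library are available. Lean on these libraries where they do the work, as an engineer would, in place of code of your own. Each camera call takes 0.05 s, during which the arm holds its last target. There are 200 camera calls.

## Working session

There is one attempt and no reset: what is moved stays moved. The work goes in short steps, Python scripts to look and compute and a tool call to move; the robot and the scene stay as the last step left them, time stands still between calls to the robot, and variables do not carry over. Pictures are saved under pics/ and viewed, at most 14 in all, crops included, and the job is handed in when it is done.

Besides the shell and the picture viewer there is one more tool, called after "Call:" by a JSON object that holds its "op" and its "data", one argument or row to a line. step_arm: Moves the arm, as the interface text tells. Its arguments: {"type":"object","properties":{"plan":{"type":"array","items":{"type":"number"}},"hand":{"type":"number"},"newtons":{"type":"number"}},"required":["plan"]}

```bash
mkdir -p pics
cat > h.py <<'E'
import numpy as np, cv2
from workcell import sensors, viewer, env
from scipy.spatial.transform import Rotation as R
def att(f):
    a=np.array(f["attitude"],float)
    return a if a.shape==(3,3) else (R.from_euler('xyz',a,degrees=True).as_matrix() if a.size==3 else None)
def K(f): return np.array([[f["fx"],0,f["cx"]],[0,f["fy"],f["cy"]],[0,0,1.]])
def ray(f,p):
    u=cv2.undistortPoints(np.array([[p]],float),K(f),np.array([f["k1"],0,0,0.]))[0,0]
    return np.array(f["position"],float), att(f)@np.array([u[0],u[1],1.])
def onz(f,p,z):
    o,d=ray(f,p); return o+d*(z-o[2])/d[2]
def proj(f,P):
    c=att(f).T@(np.asarray(P,float)-np.array(f["position"])); u=c[:2]/c[2]; s=1+f["k1"]*(u@u)
    return np.array([f["fx"]*u[0]*s+f["cx"],f["fy"]*u[1]*s+f["cy"]])
def tri(f,p,g,q):
    o,d=ray(f,p);a,b=ray(g,q);d/=np.linalg.norm(d);b/=np.linalg.norm(b)
    t=np.linalg.lstsq(np.stack([d,-b],1),a-o,rcond=None)[0]
    A,B=o+t[0]*d,a+t[1]*b
    return (A+B)/2,np.linalg.norm(A-B)
def save(f,n): cv2.imwrite("pics/"+n,f["img"][:,:,::-1])
E
python3 - <<'E'
from h import *
s=sensors.state(); print(s)
F={n:viewer.grab_frame(n) for n in("scene","top")}
for n,f in F.items():
    save(f,n+"0.png"); print(n,{k:v for k,v in f.items() if k!="img"})
for t in ["guard_green_mid","guard_yellow_mid","guard_blue_mid","guard_red_mid","cell_1_in","cell_2_in","cell_3_in","cell_4_in","groomer_mid","blade_head_mid"]:
    for n,f in F.items():
        print(t,n,[(np.round(d["location"],1).tolist(),round(d["score"],2)) for d in viewer.pinpoint(t,f)][:5])
im=np.hstack([f["img"] for f in F.values()])
E
```

```text
{'time_s': 0.0, 'qpos': array([ 6.96739366e+01,  1.83492834e+01,  8.97074493e+01, -1.67911668e-03,
        7.20436202e+01, -1.14510878e+00]), 'qvel': array([ 0.05242303, -0.01358403,  0.02389465, -0.04837083,  0.04772565,
        0.04577481]), 'effort': array([-7.62525688e-04, -4.12459981e+01, -2.31975889e+01,  7.26536172e-02,
        4.55107063e-02, -1.17400205e-04]), 'ee_pos': array([188.74674095, 542.61712161, 227.13683017]), 'ee_rot': array([-1.79899635e+02, -4.09407998e-04,  1.60819564e+02]), 'force': array([-0.53482437, -0.02266641, -0.12374479]), 'torque': array([-0.00205665,  0.02173925,  0.00817456]), 'gripper_force': 0.0, 'gripper_width': 91.24671205655285}
scene {'fx': 361.24886530728173, 'fy': 361.24886530728173, 'cx': 256.4748177884296, 'cy': 193.75761832027217, 'k1': -0.014773261116443294, 'position': array([1093.83769983,  157.28755304,  481.93170781]), 'attitude': array([-126.07936979,   -1.21310143,  108.40059478]), 'shot': 1}
top {'fx': 481.05982564271034, 'fy': 481.05982564271034, 'cx': 253.64916522594535, 'cy': 186.05704741336828, 'k1': 0.0007206812128009554, 'pos
[... 562 characters left out ...]
[214.1, 233.0], 0.66)]
guard_red_mid scene [([382.9, 212.9], 0.95)]
guard_red_mid top [([120.8, 226.0], 0.71)]
cell_1_in scene [([222.5, 235.0], 0.71)]
cell_1_in top [([277.4, 154.8], 0.67)]
cell_2_in scene [([253.2, 241.4], 0.55), ([336.3, 213.1], 0.32)]
cell_2_in top [([243.3, 152.2], 0.9)]
cell_3_in scene [([284.9, 253.4], 0.93), ([296.4, 195.0], 0.27)]
cell_3_in top [([213.0, 149.1], 0.61)]
cell_4_in scene [([314.4, 262.8], 0.79)]
cell_4_in top [([180.3, 148.1], 0.9)]
groomer_mid scene []
groomer_mid top [([309.3, 230.3], 0.63), ([350.3, 163.1], 0.62), ([244.8, 153.2], 0.32)]
blade_head_mid scene [([339.5, 213.7], 0.56)]
blade_head_mid top [([172.1, 218.7], 0.72), ([213.8, 145.0], 0.57)]
```

View pics/scene0.png

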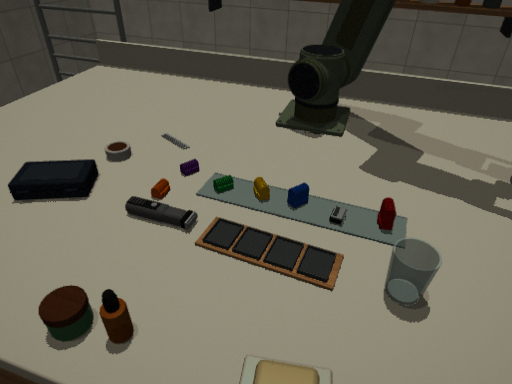

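View pics/top0.png

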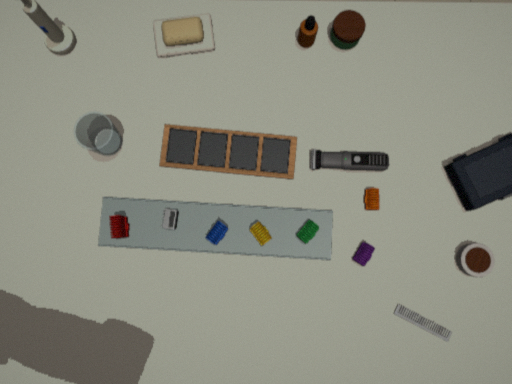

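The scene picture shows the groomer at (160,211) and the tumbler at (410,270). The top picture shows the tray cells at (181,147) to (276,155), the groomer at (350,160), the green guard (307,231), yellow (261,233), blue (217,232), red (119,227) and the blade head (171,218). The orange (372,199) and purple (364,254) look-alikes are off the mat.

```bash
cat > fit.py <<'E'
from h import *
from scipy.optimize import minimize
H=dict(green=28,yellow=36,blue=44,red=52); HUE=dict(green=(45,85),yellow=(18,34),blue=(105,128),red=None)
def mask(f,c,near,r=40):
    h=cv2.cvtColor(f["img"],cv2.COLOR_RGB2HSV); a=h[...,0]
    m=((a<7)|(a>172)) if c=="red" else (a>=HUE[c][0])&(a<=HUE[c][1])
    m=(m&(h[...,1]>110)&(h[...,2]>40)).astype(np.uint8)
    n,l,s,ce=cv2.connectedComponentsWithStats(m)
    k=[i for i in range(1,n) if s[i,4]>15 and np.hypot(*(ce[i]-near))<r]
    o=np.isin(l,k); return o.astype(np.uint8)
S=4
def sil(f,x,y,zb,h,yaw):
    c,s=np.cos(yaw),np.sin(yaw); P=[proj(f,[x+c*a-s*b,y+s*a+c*b,zb+z]) for a in(-20,20) for b in(-13,13) for z in(0,h)]
    hull=cv2.convexHull(((np.array(P)+.5)*S).round().astype(np.int32).reshape(-1,1,2))
    o=np.zeros((384*S,512*S),np.uint8); cv2.fillConvexPoly(o,hull,1); return o
def fit(c,F,xy,zb,yaws=np.radians(np.arange(0,180,30))):
    M=[]
    for f in F:
        m=mask(f,c,proj(f,[*xy,zb+H[c]/2]),30); M.append(cv2.resize(m,None,fx=S,fy=S,interpolation=cv2.INTER_NEAREST))
    def cost(p):
        t=0
        for f,m in zip(F,M):
            o=sil(f,p[0]*10,p[1]*10,zb,H[c],p[2]); t+=(o&m).sum()/max(1,(o|m).sum())
        return -t/len(F)
    best=None
    for y in yaws:
        r=minimize(cost,[xy[0]/10,xy[1]/10,y],method="Nelder-Mead",options=dict(initial_simplex=[[xy[0]/10+a,xy[1]/10+b,y+d] for a,b,d in((0,0,0),(.6,0,0),(0,.6,0),(0,0,.4))],maxiter=70))
        if best is None or r.fun<best.fun: best=r
    return best.x[0]*10,best.x[1]*10,np.degrees(best.x[2])%180,-best.fun
E
python3 - <<'E'
from fit import *
f=viewer.grab_frame("scene");g=viewer.grab_frame("top")
obs=dict(green=((224,182),(307,231)),yellow=((264.8,188.8),(261,234)),blue=((298.9,194.3),(216,232)),red=((383,213),(120.8,226)),
c1=((222.5,235),(277.4,154.8)),c2=((253.2,241.4),(243.3,152.2)),c3=((284.9,253.4),(213,149.1)),c4=((314.4,262.8),(180.3,148.1)),blade=((339.5,213.7),(172,218.7)))
for k,(a,b) in obs.items():
    p,e=tri(f,a,g,b); print(k,p.round(1),"gap",round(e,1))
    if k[0]=="c" : print("   z8:",onz(f,a,8).round(1),onz(g,b,8).round(1))
    if k in H:
        print("  both",np.round(fit(k,[f,g],p[:2],3),2)," top",np.round(fit(k,[g],p[:2],3),2))
# tray frame outline
h=cv2.cvtColor(g["img"],cv2.COLOR_RGB2HSV); print("tray hsv",h[128:132,230].tolist())
E
```

```text
green [ 469.2 -118.9   18.3] gap 1.6
  both [ 469.51 -120.93  138.59    0.58]  top [ 470.16 -121.15  136.34    0.84]
yellow [461.6 -27.8  16.7] gap 9.0
  both [464.54 -30.79  34.6    0.85]  top [464.72 -30.6   39.86   0.9 ]
blue [465.  54.  24.] gap 1.7
  both [464.09  51.01 146.69   0.58]  top [463.76  50.73 141.     0.83]
red [474.2 231.5  28.2] gap 2.5
  both [4.7364e+02 2.3733e+02 4.3000e-01 6.6000e-01]  top [473.39 236.95   1.39   0.76]
c1 [619.2 -61.4   3.3] gap 3.8
   z8: [623.5 -57.4   8. ] [618.9 -63.    8. ]
c2 [622.7   4.4  10.3] gap 0.4
   z8: [620.3   3.8   8. ] [623.3   4.2   8. ]
c3 [628.9  66.1   5.7] gap 3.7
   z8: [630.6  68.4   8. ] [628.8  64.1   8. ]
c4 [631.3 126.3   4.5] gap 5.9
   z8: [635.5 123.7   8. ] [630.  128.7   8. ]
blade [489.6 143.1  13.6] gap 7.9
tray hsv [[32, 22, 159], [28, 26, 146], [16, 71, 137], [15, 125, 137]]
```

Run:
```python
from fit import *
f=viewer.grab_frame("scene");g=viewer.grab_frame("top")
est=dict(green=(470,-121,136.3),yellow=(464.7,-30.6,37),blue=(463.8,50.8,143),red=(473.5,237,1.))
tiles=[]
for fr in(f,g):
    row=[]
    for c,(x,y,a) in est.items():
        o=sil(fr,x,y,3,H[c],np.radians(a)); cs,_=cv2.findContours(o,0,1)
        m=mask(fr,c,proj(fr,[x,y,20]),30)
        u,v=proj(fr,[x,y,3+H[c]/2]).astype(int)
        im=cv2.resize(fr["img"],None,fx=8,fy=8,interpolation=cv2.INTER_CUBIC); 
        cv2.drawContours(im,[q*2 for q in cs],-1,(255,255,255),1)
        ms,_=cv2.findContours(cv2.resize(m,None,fx=8,fy=8,interpolation=0),0,1); cv2.drawContours(im,ms,-1,(255,0,255),1)
        row.append(im[v*8-140:v*8+140,u*8-100:u*8+100])
    tiles.append(np.hstack(row))
save(dict(img=np.vstack(tiles)),"ov1.png")
# cells: dark regions within tray, top view
for nm,fr in(("top",g),("scene",f)):
    h=cv2.cvtColor(fr["img"],cv2.COLOR_RGB2HSV)
    m=((h[...,2]<85)).astype(np.uint8)
    n,l,s,ce=cv2.connectedComponentsWithStats(m,connectivity=4)
    P=[]
    for i in range(1,n):
        p=onz(fr,ce[i],8)
        if 590<p[0]<660 and -100<p[1]<170 and s[i,4]>200:
            r=cv2.minAreaRect(np.argwhere(l==i)[:,::-1].astype(np.float32)); q=onz(fr,r[0],8); P.append(q); print(nm,s[i],ce[i].round(1),p.round(1),"rect",q.round(1))
    m2=((h[...,0]>8)&(h[...,0]<22)&(h[...,1]>70)).astype(np.uint8)
    n,l,s,ce=cv2.connectedComponentsWithStats(m2)
    for i in range(1,n):
        p=onz(fr,ce[i],8)
        if 590<p[0]<660 and -100<p[1]<170 and s[i,4]>200:
            r=cv2.minAreaRect(np.argwhere(l==i)[:,::-1].astype(np.float32)); b=np.array([onz(fr,q,10)[:2] for q in cv2.boxPoints(r)]); print(nm,"tray",s[i],b.round(1).tolist(),b.mean(0).round(1))
```

```text
top [166 128  31  37 943] [181.1 146. ] [634.2 127.3   8. ] rect [634.2 127.6   8. ]
top [197 131  31  37 932] [212.3 149. ] [628.9  65.4   8. ] rect [629.1  65.9   8. ]
top [229 134  30  37 932] [243.7 152. ] [623.7   3.5   8. ] rect [623.7   3.9   8. ]
top [260 137  31  37 932] [275.1 155.1] [618.3 -58.5   8. ] rect [618.4 -58.1   8. ]
top tray [ 159  124  138   55 2087] [[593.4, 169.3], [678.9, 164.7], [656.1, -101.5], [571.3, -93.6]] [624.9  34.7]
scene [202 218  42  33 810] [222.9 233.6] [619.5 -58.3   8. ] rect [618.9 -58.8   8. ]
scene [232 227  41  34 867] [252.3 243. ] [624.9   3.6   8. ] rect [623.9   2.7   8. ]
scene [263 235  41  37 932] [283.4 252.8] [630.1  65.5   8. ] rect [629.2  64.8   8. ]
scene [296 245  41  38 999] [316.5 263.3] [635.5 127.4   8. ] rect [635.1 126.8   8. ]
scene tray [ 195  216  149   75 1645] [[667.5, -96.3], [562.4, -120.7], [599.7, 171.2], [688.6, 163.2]] [629.5  29.3]
```

View pics/ov1.png

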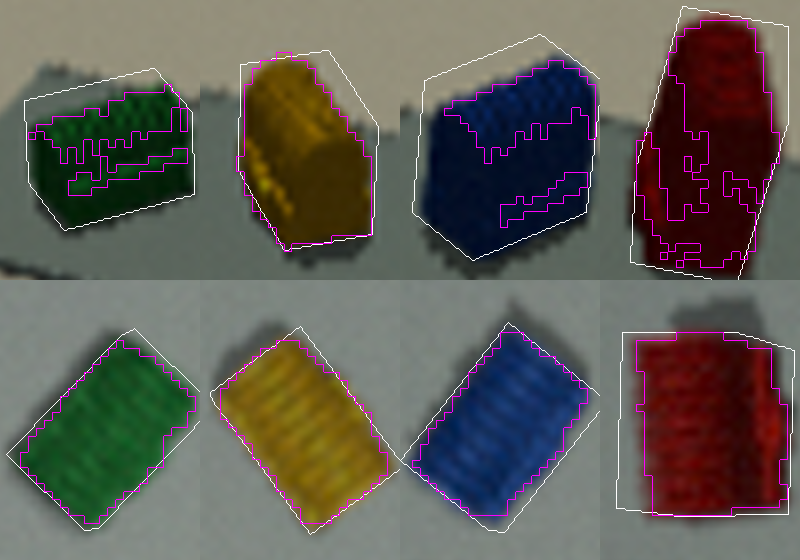

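The overlay shows the fitted boxes agreeing with all four guards; the scene masks of the dark faces are too strict. Cells agree between views within 1 mm. I'll refit with looser masks and plan the first move (red).

```bash
sed -i 's/(h\[...,1\]>110)&(h\[...,2\]>40)/(h[...,1]>130)\&(h[...,2]>18)/' fit.py
cat > plan.py <<'E'
from h import *
def plan(*targets,cur=None):
    """targets: (x,y,z,psi) ; prints tool-axis rows: turn first, then shift"""
    s=sensors.state(); print("t",round(s["time_s"],2),"pos",s["ee_pos"].round(1),"rot",s["ee_rot"].round(2),"w",round(s["gripper_width"],1),"f",round(s["gripper_force"],1),"F",s["force"].round(1))
    p=np.array([*s["ee_pos"],s["ee_rot"][2]]) if cur is None else np.array(cur,float)
    for t in targets:
        t=np.array(t,float); d=-np.radians((t[3]-p[3]+180)%360-180)
        n=int(np.ceil(abs(d)/.123)); 
        if abs(d)>.004: print(f"turn {n} x wz={d/n:.4f}")
        a=np.radians(t[3]); v=t[:3]-p[:3]
        q=np.array([np.cos(a)*v[0]+np.sin(a)*v[1],np.sin(a)*v[0]-np.cos(a)*v[1],-v[2]])/10
        m=max(1,int(np.ceil(np.linalg.norm(q)/3.8))); m5=-(-m//5)*5
        print("  shift total",q.round(2),f"| {m} rows of",(q/m).round(3),f"| {m5} rows of",(q/m5).round(3)); p=t
E
python3 - <<'E'
from fit import *
from plan import plan
f=viewer.grab_frame("scene");g=viewer.grab_frame("top")
est=dict(green=(470,-121,136.3),yellow=(464.7,-30.6,37),blue=(463.8,50.8,143),red=(473.5,237,1.))
for c,(x,y,a) in est.items(): print(c,np.round(fit(c,[f,g],(x,y),3,np.radians([a-10,a+10])),2))
E
```

```text
green [ 469.4  -120.42  133.52    0.77]
yellow [464.93 -30.8   34.59   0.83]
blue [464.96  52.26 149.63   0.8 ]
red [473.25 236.63 178.52   0.79]
```

```bash
python3 -c "
from plan import plan
plan((473.5,236.5,120,90),(473.5,236.5,38,90),(473.5,236.5,120,90),(634.8,127.2,120,85),(634.8,127.2,44,85))"
```

```text
t 1.4 pos [188.9 543.1 228. ] rot [179.99  -0.   160.82] w 91.4 f 0.0 F [ 0.3 -0.5  0.2]
turn 11 x wz=0.1124
  shift total [-30.66  28.46  10.8 ] | 12 rows of [-2.555  2.371  0.9  ] | 15 rows of [-2.044  1.897  0.72 ]
  shift total [0.  0.  8.2] | 3 rows of [0.    0.    2.733] | 5 rows of [0.   0.   1.64]
  shift total [ 0.   0.  -8.2] | 3 rows of [ 0.     0.    -2.733] | 5 rows of [ 0.    0.   -1.64]
turn 1 x wz=0.0873
  shift total [-9.48 17.02 -0.  ] | 6 rows of [-1.58   2.837 -0.   ] | 10 rows of [-0.948  1.702 -0.   ]
  shift total [0.  0.  7.6] | 2 rows of [0.  0.  3.8] | 5 rows of [0.   0.   1.52]
```

Call:
{"op": "step_arm", "data": {
  "plan": [0,0,0,0,0,0.1236,0,0,0,0,0,0.1236,0,0,0,0,0,0.1236,0,0,0,0,0,0.1236,0,0,0,0,0,0.1236],
  "hand": 7.5,
  "newtons": 12
}}

```text
time_s: 1.82
ee_pos: [188.9, 543.1, 228.0]
ee_rot: [180.0, -0.0, 125.1]
force: [-0.8, 0.7, 1.5]
gripper_width: 75.3
gripper_force: 0.0
```

Call:
{"op": "step_arm", "data": {
  "plan": [0,0,0,0,0,0.1236,0,0,0,0,0,0.1236,0,0,0,0,0,0.1236,0,0,0,0,0,0.1236,0,0,0,0,0,0.1236]
}}

```text
time_s: 2.23
ee_pos: [188.9, 543.1, 228.0]
ee_rot: [180.0, -0.0, 89.6]
force: [0.4, -0.4, 0.7]
gripper_width: 74.8
gripper_force: 0.0
```

Call:
{"op": "step_arm", "data": {
  "plan": [-2.04,1.9,0.72,0,0,0,-2.04,1.9,0.72,0,0,0,-2.04,1.9,0.72,0,0,0,-2.04,1.9,0.72,0,0,0,-2.04,1.9,0.72,0,0,0]
}}

```text
time_s: 2.65
ee_pos: [284.6, 440.2, 191.7]
ee_rot: [180.0, -0.0, 90.0]
force: [0.2, -0.2, -0.8]
gripper_width: 74.5
gripper_force: 0.0
```

Call:
{"op": "step_arm", "data": {
  "plan": [-2.04,1.9,0.72,0,0,0,-2.04,1.9,0.72,0,0,0,-2.04,1.9,0.72,0,0,0,-2.04,1.9,0.72,0,0,0,-2.04,1.9,0.72,0,0,0]
}}

```text
time_s: 3.07
ee_pos: [379.8, 338.0, 155.8]
ee_rot: [180.0, -0.0, 90.0]
force: [0.3, -0.2, -0.1]
gripper_width: 74.8
gripper_force: 0.0
```

Call:
{"op": "step_arm", "data": {
  "plan": [-2.05,1.9,0.72,0,0,0,-2.05,1.9,0.72,0,0,0,-2.05,1.9,0.72,0,0,0,-2.05,1.9,0.72,0,0,0,-2.05,1.9,0.72,0,0,0]
}}

```text
time_s: 3.48
ee_pos: [474.9, 235.5, 119.8]
ee_rot: [180.0, -0.0, 90.0]
force: [-0.2, -0.1, 0.7]
gripper_width: 74.9
gripper_force: 0.0
```

Call:
{"op": "step_arm", "data": {
  "plan": [0,0,0,0,0,0,0,0,0,0,0,0]
}}

```text
time_s: 3.65
ee_pos: [474.4, 235.7, 119.6]
ee_rot: [-179.9, 0.0, 89.8]
force: [-0.6, 0.9, -0.1]
gripper_width: 75.2
gripper_force: 0.0
```

Call:
{"op": "step_arm", "data": {
  "plan": [0,0,1.64,0,0,0,0,0,1.64,0,0,0,0,0,1.64,0,0,0,0,0,1.64,0,0,0,0,0,1.64,0,0,0]
}}

```text
time_s: 4.07
ee_pos: [473.4, 237.8, 37.8]
ee_rot: [180.0, -0.0, 90.1]
force: [0.0, -0.0, -0.0]
gripper_width: 74.7
gripper_force: 0.0
```

Call:
{"op": "step_arm", "data": {
  "plan": [0,0,0,0,0,0,0,0,0,0,0,0,0,0,0,0,0,0,0,0,0,0,0,0,0,0,0,0,0,0],
  "hand": 3,
  "newtons": 12
}}

```text
time_s: 4.48
ee_pos: [474.5, 237.1, 39.1]
ee_rot: [179.9, -0.1, 90.0]
force: [0.2, -0.2, -0.4]
gripper_width: 44.7
gripper_force: 0.1
```

Call:
{"op": "step_arm", "data": {
  "plan": [0,0,0,0,0,0,0,0,0,0,0,0,0,0,0,0,0,0,0,0,0,0,0,0,0,0,0,0,0,0]
}}

```text
time_s: 4.9
ee_pos: [474.4, 237.0, 38.9]
ee_rot: [179.9, -0.1, 90.0]
force: [-2.2, 0.8, 6.3]
gripper_width: 41.6
gripper_force: 12.0
```

Call:
{"op": "step_arm", "data": {
  "plan": [0,0,-1.64,0,0,0,0,0,-1.64,0,0,0,0,0,-1.64,0,0,0,0,0,-1.64,0,0,0,0,0,-1.64,0,0,0]
}}

```text
time_s: 5.32
ee_pos: [473.8, 236.4, 120.6]
ee_rot: [-180.0, 0.0, 90.0]
force: [0.1, -0.6, 0.9]
gripper_width: 41.6
gripper_force: 12.0
```

Run:
```python
from fit import *
from plan import plan
f=viewer.grab_frame("scene");g=viewer.grab_frame("top"); s=sensors.state()
save(dict(img=np.hstack([cv2.resize(f["img"][120:270,290:490],(400,300)),cv2.resize(g["img"][150:300,30:230],(400,300))])),"red1.png")
print(np.round(fit("red",[f],s["ee_pos"][:2],85,np.radians([-8,8])),1))
plan((634.8,127.2,120,85),(634.8,127.2,44,85))
```

```text
[4.789e+02 2.373e+02 1.734e+02 2.000e-01]
t 5.42 pos [475.6 237.3 122.3] rot [ 1.797e+02 -1.400e-01  8.999e+01] w 41.5 f 12.0 F [-0.4  0.6 -0.3]
turn 1 x wz=0.0871
  shift total [-9.58 16.82  0.23] | 6 rows of [-1.596  2.803  0.039] | 10 rows of [-0.958  1.682  0.023]
  shift total [0.  0.  7.6] | 2 rows of [0.  0.  3.8] | 5 rows of [0.   0.   1.52]
```

View pics/red1.png

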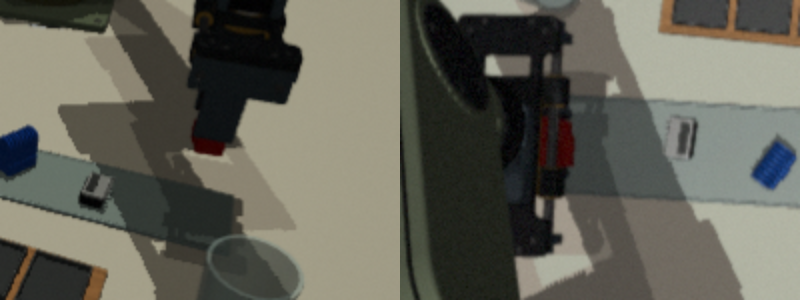

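Picture shows red held centrally between the fingers, about (208,145) in the left crop. Carry to cell 4.

Call:
{"op": "step_arm", "data": {
  "plan": [0,0,0,0,0,0.0873,-0.95,1.7,0,0,0,0,-0.95,1.7,0,0,0,0,-0.95,1.7,0,0,0,0,-0.95,1.7,0,0,0,0]
}}

```text
time_s: 5.83
ee_pos: [538.4, 192.1, 118.6]
ee_rot: [-179.9, 0.0, 85.0]
force: [0.3, -0.3, -0.1]
gripper_width: 41.8
gripper_force: 12.0
```

Call:
{"op": "step_arm", "data": {
  "plan": [-0.95,1.7,0,0,0,0,-0.95,1.7,0,0,0,0,-0.95,1.7,0,0,0,0,-0.95,1.7,0,0,0,0,-0.95,1.7,0,0,0,0]
}}

```text
time_s: 6.25
ee_pos: [619.0, 137.2, 118.3]
ee_rot: [-179.9, 0.0, 85.0]
force: [0.2, -0.5, -0.3]
gripper_width: 41.5
gripper_force: 12.0
```

Call:
{"op": "step_arm", "data": {
  "plan": [-0.95,1.7,0,0,0,0,0,0,0,0,0,0,0,0,2.2,0,0,0,0,0,2.2,0,0,0,0,0,1.5,0,0,0]
}}

```text
time_s: 6.67
ee_pos: [633.0, 127.1, 58.0]
ee_rot: [-179.8, 0.0, 85.0]
force: [-0.3, 0.3, -0.1]
gripper_width: 42.1
gripper_force: 12.0
```

Call:
{"op": "step_arm", "data": {
  "plan": [0,0,0,0,0,0,0,0,0,0,0,0]
}}

```text
time_s: 6.83
ee_pos: [633.6, 127.3, 59.5]
ee_rot: [-179.8, 0.0, 85.0]
force: [-0.0, -0.6, 0.2]
gripper_width: 41.3
gripper_force: 12.0
```

Run:
```python
from fit import *
from plan import plan
f=viewer.grab_frame("scene");g=viewer.grab_frame("top")
save(dict(img=np.hstack([cv2.resize(f["img"][200:300,250:390],(420,300)),cv2.resize(g["img"][100:200,110:240],(380,300))])),"red2.png")
plan((634.8,127.2,44,85))
```

```text
t 6.93 pos [635.3 127.5  61.7] rot [ 1.7993e+02 -3.0000e-02  8.5010e+01] w 41.7 f 12.0 F [-0.8 -0.2  0.6]
  shift total [-0.04 -0.05  1.77] | 1 rows of [-0.036 -0.05   1.766] | 5 rows of [-0.007 -0.01   0.353]
```

View pics/red2.png

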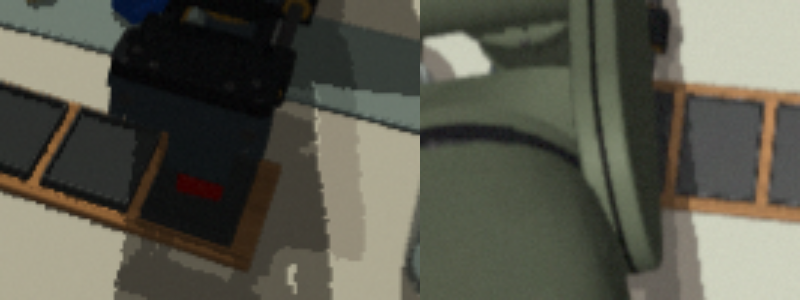

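The picture shows red at (200,187) in the left crop, centred over cell 4. Lower, release and lift.

Call:
{"op": "step_arm", "data": {
  "plan": [0,0,0.7,0,0,0,0,0,0.6,0,0,0,0,0,0.4,0,0,0,0,0,0,0,0,0]
}}

```text
time_s: 7.27
ee_pos: [634.9, 127.2, 43.6]
ee_rot: [-180.0, -0.0, 85.0]
force: [-0.5, 0.6, 0.2]
gripper_width: 41.2
gripper_force: 12.0
```

Call:
{"op": "step_arm", "data": {
  "plan": [0,0,0.1,0,0,0,0,0,0,0,0,0]
}}

```text
time_s: 7.43
ee_pos: [635.0, 127.2, 43.4]
ee_rot: [180.0, -0.0, 85.0]
force: [-1.8, -0.2, 3.4]
gripper_width: 41.0
gripper_force: 12.0
```

Call:
{"op": "step_arm", "data": {
  "plan": [0,0,0,0,0,0,0,0,0,0,0,0,0,0,0,0,0,0,0,0,0,0,0,0,0,0,0,0,0,0],
  "hand": 7
}}

```text
time_s: 7.85
ee_pos: [634.9, 127.1, 42.8]
ee_rot: [-180.0, -0.0, 85.0]
force: [0.4, -0.2, -0.7]
gripper_width: 69.8
gripper_force: 0.0
```

Call:
{"op": "step_arm", "data": {
  "plan": [0,0,-1.5,0,0,0,0,0,-1.5,0,0,0,0,0,-1.5,0,0,0,0,0,-1.5,0,0,0,0,0,-1.7,0,0,0]
}}

```text
time_s: 8.27
ee_pos: [634.7, 127.1, 120.1]
ee_rot: [-179.9, 0.0, 85.0]
force: [-0.0, -0.6, 0.5]
gripper_width: 69.9
gripper_force: 0.0
```

Run:
```python
from plan import plan
plan((464.4,51.5,120,55),(464.4,51.5,34,55),(464.4,51.5,120,55),(629.4,65.4,120,85),cur=(634.8,127.2,120,85))
```

```text
t 8.27 pos [634.7 127.1 120.1] rot [-1.7994e+02  1.0000e-02  8.5000e+01] w 69.9 f 0.0 F [-0.  -0.6  0.5]
turn 5 x wz=0.1047
  shift total [-15.97  -9.62  -0.  ] | 5 rows of [-3.195 -1.923 -0.   ] | 5 rows of [-3.195 -1.923 -0.   ]
  shift total [0.  0.  8.6] | 3 rows of [0.    0.    2.867] | 5 rows of [0.   0.   1.72]
  shift total [ 0.   0.  -8.6] | 3 rows of [ 0.     0.    -2.867] | 5 rows of [ 0.    0.   -1.72]
turn 5 x wz=-0.1047
  shift total [ 2.82 16.32 -0.  ] | 5 rows of [ 0.565  3.263 -0.   ] | 5 rows of [ 0.565  3.263 -0.   ]
```

Call:
{"op": "step_arm", "data": {
  "plan": [0,0,0,0,0,0.1047,0,0,0,0,0,0.1047,0,0,0,0,0,0.1047,0,0,0,0,0,0.1047,0,0,0,0,0,0.1047]
}}

```text
time_s: 8.68
ee_pos: [634.9, 127.1, 119.9]
ee_rot: [-180.0, 0.0, 54.7]
force: [0.9, 1.0, -0.5]
gripper_width: 69.6
gripper_force: 0.0
```

Call:
{"op": "step_arm", "data": {
  "plan": [-3.2,-1.92,0,0,0,0,-3.2,-1.92,0,0,0,0,-3.2,-1.92,0,0,0,0,-3.2,-1.92,0,0,0,0,-3.19,-1.93,0,0,0,0]
}}

```text
time_s: 9.1
ee_pos: [462.8, 50.7, 119.8]
ee_rot: [-180.0, 0.0, 55.0]
force: [0.6, 0.4, 0.3]
gripper_width: 69.5
gripper_force: 0.0
```

Call:
{"op": "step_arm", "data": {
  "plan": [0,0,0,0,0,0,0,0,0,0,0,0]
}}

```text
time_s: 9.27
ee_pos: [462.9, 50.7, 120.1]
ee_rot: [-180.0, 0.0, 54.9]
force: [1.1, -0.3, 0.1]
gripper_width: 70.1
gripper_force: 0.0
```

Call:
{"op": "step_arm", "data": {
  "plan": [0,0,1.72,0,0,0,0,0,1.72,0,0,0,0,0,1.72,0,0,0,0,0,1.72,0,0,0,0,0,1.72,0,0,0]
}}

```text
time_s: 9.68
ee_pos: [466.7, 51.8, 33.3]
ee_rot: [179.9, -0.1, 55.0]
force: [0.7, 0.1, -0.2]
gripper_width: 70.0
gripper_force: 0.0
```

Call:
{"op": "step_arm", "data": {
  "plan": [0,0,0,0,0,0,0,0,0,0,0,0,0,0,0,0,0,0,0,0,0,0,0,0,0,0,0,0,0,0],
  "hand": 3
}}

```text
time_s: 10.1
ee_pos: [465.6, 51.4, 34.9]
ee_rot: [179.9, -0.1, 55.0]
force: [-0.0, -0.9, 2.5]
gripper_width: 39.9
gripper_force: 11.9
```

Call:
{"op": "step_arm", "data": {
  "plan": [0,0,0,0,0,0,0,0,0,0,0,0,0,0,0,0,0,0,0,0,0,0,0,0,0,0,0,0,0,0]
}}

```text
time_s: 10.52
ee_pos: [465.6, 51.4, 34.9]
ee_rot: [179.9, -0.1, 55.0]
force: [0.4, 1.4, 6.3]
gripper_width: 40.0
gripper_force: 12.0
```

Call:
{"op": "step_arm", "data": {
  "plan": [0,0,-1.72,0,0,0,0,0,-1.72,0,0,0,0,0,-1.72,0,0,0,0,0,-1.72,0,0,0,0,0,-1.72,0,0,0]
}}

```text
time_s: 10.93
ee_pos: [464.0, 51.2, 120.6]
ee_rot: [-180.0, 0.0, 55.0]
force: [0.1, -0.1, -0.2]
gripper_width: 39.9
gripper_force: 12.0
```

Run:
```python
from fit import *
f=viewer.grab_frame("scene");g=viewer.grab_frame("top"); s=sensors.state()
print(s["ee_pos"],s["gripper_width"])
save(dict(img=np.hstack([cv2.resize(f["img"][120:300,250:430],(400,400)),cv2.resize(g["img"][100:280,110:290],(400,400))])),"blue1.png")
print(np.round(fit("red",[f],(634.8,127.2),8,np.radians([-8,0])),1))
```

```text
[466.1749472   51.38007902 122.21111219] 39.93119715864286
[637.  126.7   2.5   0.9]
```

View pics/blue1.png

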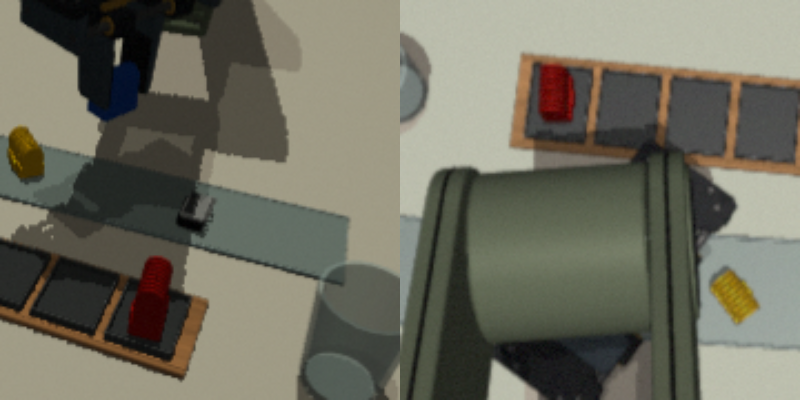

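Red (152,300 in the left crop) stands upright in cell 4, within about 2 mm; blue is held. Place blue in cell 3.

Call:
{"op": "step_arm", "data": {
  "plan": [0,0,0,0,0,-0.1047,0,0,0,0,0,-0.1047,0,0,0,0,0,-0.1047,0,0,0,0,0,-0.1047,0,0,0,0,0,-0.1047]
}}

```text
time_s: 11.45
ee_pos: [463.7, 51.2, 118.7]
ee_rot: [-179.9, 0.0, 85.3]
force: [-0.4, -0.5, -0.2]
gripper_width: 40.0
gripper_force: 12.0
```

Call:
{"op": "step_arm", "data": {
  "plan": [0.56,3.26,0,0,0,0,0.56,3.26,0,0,0,0,0.56,3.26,0,0,0,0,0.57,3.26,0,0,0,0,0.57,3.26,0,0,0,0]
}}

```text
time_s: 11.87
ee_pos: [630.0, 65.1, 118.3]
ee_rot: [-179.9, 0.0, 85.0]
force: [0.4, 0.1, -0.2]
gripper_width: 39.8
gripper_force: 12.0
```

Call:
{"op": "step_arm", "data": {
  "plan": [0,0,0,0,0,0,0,0,2,0,0,0,0,0,2,0,0,0,0,0,1.7,0,0,0,0,0,0.9,0,0,0]
}}

```text
time_s: 12.28
ee_pos: [626.9, 64.9, 50.3]
ee_rot: [-179.7, 0.1, 85.0]
force: [-0.8, 0.3, -0.4]
gripper_width: 40.0
gripper_force: 12.0
```

Call:
{"op": "step_arm", "data": {
  "plan": [0,0,0.7,0,0,0,0,0,0.5,0,0,0,0,0,0.3,0,0,0,0,0,0,0,0,0]
}}

```text
time_s: 12.62
ee_pos: [629.7, 65.2, 39.9]
ee_rot: [179.9, -0.0, 85.0]
force: [0.3, 0.4, -0.0]
gripper_width: 40.1
gripper_force: 12.0
```

Call:
{"op": "step_arm", "data": {
  "plan": [0,0,0,0,0,0,0,0,0,0,0,0,0,0,0,0,0,0,0,0,0,0,0,0,0,0,0,0,0,0],
  "hand": 7
}}

```text
time_s: 13.03
ee_pos: [629.5, 65.2, 39.0]
ee_rot: [180.0, -0.0, 85.0]
force: [0.6, -0.2, 0.7]
gripper_width: 68.9
gripper_force: 0.0
```

Call:
{"op": "step_arm", "data": {
  "plan": [0,0,-1.6,0,0,0,0,0,-1.6,0,0,0,0,0,-1.6,0,0,0,0,0,-1.6,0,0,0,0,0,-1.7,0,0,0]
}}

```text
time_s: 13.45
ee_pos: [629.2, 65.1, 120.5]
ee_rot: [-180.0, 0.0, 85.0]
force: [0.3, 0.8, 0.1]
gripper_width: 70.1
gripper_force: 0.0
```

Run:
```python
from plan import plan
plan((464.8,-30.7,120,127),(464.8,-30.7,30,127),(464.8,-30.7,120,127),(624,3.5,120,85),cur=(629.4,65.4,120,85))
```

```text
t 13.45 pos [629.2  65.1 120.5] rot [-179.97    0.     85.  ] w 70.1 f 0.0 F [0.3 0.8 0.1]
turn 6 x wz=-0.1222
  shift total [  2.23 -18.93  -0.  ] | 6 rows of [ 0.372 -3.155 -0.   ] | 10 rows of [ 0.223 -1.893 -0.   ]
  shift total [0. 0. 9.] | 3 rows of [0. 0. 3.] | 5 rows of [0.  0.  1.8]
  shift total [ 0.  0. -9.] | 3 rows of [ 0.  0. -3.] | 5 rows of [ 0.   0.  -1.8]
turn 6 x wz=0.1222
  shift total [ 4.79 15.56 -0.  ] | 5 rows of [ 0.959  3.112 -0.   ] | 5 rows of [ 0.959  3.112 -0.   ]
```

Call:
{"op": "step_arm", "data": {
  "plan": [0,0,0,0,0,-0.1222,0,0,0,0,0,-0.1222,0,0,0,0,0,-0.1222,0,0,0,0,0,-0.1222,0,0,0,0,0,-0.1222]
}}

```text
time_s: 13.87
ee_pos: [629.4, 65.1, 120.0]
ee_rot: [180.0, -0.0, 120.3]
force: [0.9, -0.0, 0.4]
gripper_width: 69.7
gripper_force: 0.0
```

Call:
{"op": "step_arm", "data": {
  "plan": [0,0,0,0,0,-0.122,0.37,-3.15,0,0,0,0,0.37,-3.15,0,0,0,0,0.37,-3.15,0,0,0,0,0.37,-3.15,0,0,0,0]
}}

```text
time_s: 14.28
ee_pos: [518.6, 0.7, 119.8]
ee_rot: [-180.0, -0.0, 127.0]
force: [0.7, -0.7, -0.4]
gripper_width: 69.9
gripper_force: 0.0
```

Call:
{"op": "step_arm", "data": {
  "plan": [0.37,-3.16,0,0,0,0,0.38,-3.17,0,0,0,0,0,0,0,0,0,0,0,0,0,0,0,0]
}}

```text
time_s: 14.62
ee_pos: [463.9, -31.5, 120.3]
ee_rot: [180.0, 0.0, 126.9]
force: [0.8, -0.1, 0.6]
gripper_width: 70.2
gripper_force: 0.0
```

Call:
{"op": "step_arm", "data": {
  "plan": [0,0,1.8,0,0,0,0,0,1.8,0,0,0,0,0,1.8,0,0,0,0,0,1.8,0,0,0,0,0,1.8,0,0,0]
}}

```text
time_s: 15.03
ee_pos: [466.8, -30.5, 29.3]
ee_rot: [179.9, 0.1, 127.0]
force: [-0.0, -0.9, 0.4]
gripper_width: 70.1
gripper_force: 0.0
```

Call:
{"op": "step_arm", "data": {
  "plan": [0,0,0,0,0,0,0,0,0,0,0,0,0,0,0,0,0,0,0,0,0,0,0,0,0,0,0,0,0,0],
  "hand": 3
}}

```text
time_s: 15.45
ee_pos: [465.9, -30.9, 30.9]
ee_rot: [179.9, 0.1, 127.0]
force: [0.0, -0.5, 2.7]
gripper_width: 40.0
gripper_force: 11.9
```

Call:
{"op": "step_arm", "data": {
  "plan": [0,0,0,0,0,0,0,0,0,0,0,0,0,0,0,0,0,0,0,0,0,0,0,0,0,0,0,0,0,0]
}}

```text
time_s: 15.87
ee_pos: [465.8, -30.9, 30.9]
ee_rot: [179.9, 0.1, 127.0]
force: [0.6, 1.1, 5.9]
gripper_width: 39.9
gripper_force: 12.0
```

Call:
{"op": "step_arm", "data": {
  "plan": [0,0,-1.8,0,0,0,0,0,-1.8,0,0,0,0,0,-1.8,0,0,0,0,0,-1.8,0,0,0,0,0,-1.8,0,0,0]
}}

```text
time_s: 16.28
ee_pos: [464.3, -31.0, 120.8]
ee_rot: [-180.0, -0.0, 127.0]
force: [0.6, -0.8, -0.4]
gripper_width: 40.2
gripper_force: 12.0
```

Run:
```python
from fit import *
f=viewer.grab_frame("scene");g=viewer.grab_frame("top"); s=sensors.state()
print(s["ee_pos"],s["gripper_width"])
save(dict(img=np.hstack([cv2.resize(f["img"][120:300,200:380],(400,400)),cv2.resize(g["img"][100:280,150:330],(400,400))])),"yel1.png")
print(np.round(fit("blue",[f],(629.4,65.4),8,np.radians([-8,0])),1))
```

```text
[466.52254931 -31.18501661 122.37048212] 39.55056388191351
[6.324e+02 6.530e+01 2.000e-01 8.000e-01]
```

View pics/yel1.png

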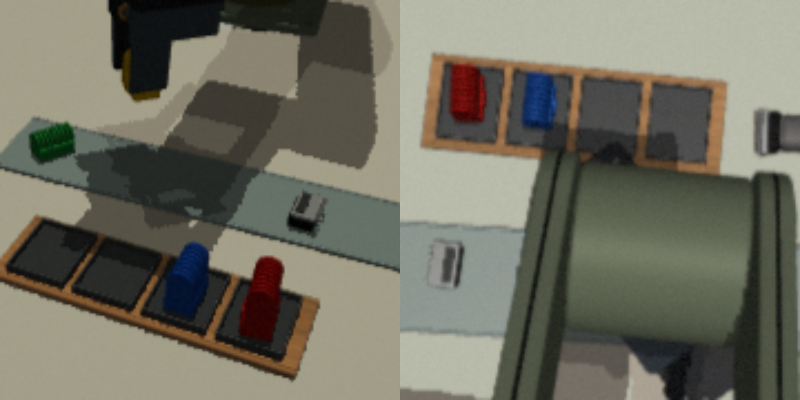

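Blue (187,280 left crop) and red stand in cells 3 and 4, within about 3 mm; yellow is held. Place yellow in cell 2.

Call:
{"op": "step_arm", "data": {
  "plan": [0,0,0,0,0,0.1222,0,0,0,0,0,0.1222,0,0,0,0,0,0.1222,0,0,0,0,0,0.1222,0,0,0,0,0,0.1222]
}}

```text
time_s: 16.8
ee_pos: [463.9, -30.9, 118.7]
ee_rot: [-179.9, -0.0, 91.6]
force: [-0.5, -0.2, -0.3]
gripper_width: 39.7
gripper_force: 12.0
```

Call:
{"op": "step_arm", "data": {
  "plan": [0,0,0,0,0,0.122,0.96,3.11,0,0,0,0,0.96,3.11,0,0,0,0,0.96,3.11,0,0,0,0,0.96,3.11,0,0,0,0]
}}

```text
time_s: 17.22
ee_pos: [592.6, -3.3, 118.5]
ee_rot: [-179.9, 0.0, 85.0]
force: [-0.1, -0.5, -0.0]
gripper_width: 40.0
gripper_force: 12.0
```

Call:
{"op": "step_arm", "data": {
  "plan": [0.96,3.11,0,0,0,0,0,0,0,0,0,0,0,0,2.4,0,0,0,0,0,2.4,0,0,0,0,0,1.5,0,0,0]
}}

```text
time_s: 17.63
ee_pos: [621.5, 3.3, 53.4]
ee_rot: [-179.7, 0.0, 85.0]
force: [-1.0, 0.2, 0.0]
gripper_width: 40.0
gripper_force: 12.0
```

Call:
{"op": "step_arm", "data": {
  "plan": [0,0,1,0,0,0,0,0,0.6,0,0,0,0,0,0.4,0,0,0,0,0,0.2,0,0,0,0,0,0,0,0,0]
}}

```text
time_s: 18.05
ee_pos: [624.1, 3.2, 35.9]
ee_rot: [179.9, -0.0, 85.0]
force: [-0.3, 0.1, 0.3]
gripper_width: 40.1
gripper_force: 12.0
```

Call:
{"op": "step_arm", "data": {
  "plan": [0,0,0,0,0,0,0,0,0,0,0,0,0,0,0,0,0,0,0,0,0,0,0,0,0,0,0,0,0,0],
  "hand": 7
}}

```text
time_s: 18.47
ee_pos: [624.0, 3.3, 35.1]
ee_rot: [180.0, -0.0, 85.0]
force: [-0.1, 0.1, -0.2]
gripper_width: 69.2
gripper_force: 0.0
```

Call:
{"op": "step_arm", "data": {
  "plan": [0,0,-1.7,0,0,0,0,0,-1.7,0,0,0,0,0,-1.7,0,0,0,0,0,-1.7,0,0,0,0,0,-1.7,0,0,0]
}}

```text
time_s: 18.88
ee_pos: [623.8, 3.3, 120.7]
ee_rot: [-180.0, -0.0, 85.0]
force: [-0.4, -0.3, 0.4]
gripper_width: 69.9
gripper_force: 0.0
```

Run:
```python
from plan import plan
plan((469.8,-120.8,120,45),(469.8,-120.8,28,45),(469.8,-120.8,120,45),(619,-58.4,120,85),cur=(624,3.5,120,85))
```

```text
t 18.88 pos [623.8   3.3 120.7] rot [-1.8e+02 -1.0e-02  8.5e+01] w 69.9 f 0.0 F [-0.4 -0.3  0.4]
turn 6 x wz=0.1164
  shift total [-19.69  -2.11  -0.  ] | 6 rows of [-3.282 -0.352 -0.   ] | 10 rows of [-1.969 -0.211 -0.   ]
  shift total [0.  0.  9.2] | 3 rows of [0.    0.    3.067] | 5 rows of [0.   0.   1.84]
  shift total [ 0.   0.  -9.2] | 3 rows of [ 0.     0.    -3.067] | 5 rows of [ 0.    0.   -1.84]
turn 6 x wz=-0.1164
  shift total [ 7.52 14.32 -0.  ] | 5 rows of [ 1.503  2.864 -0.   ] | 5 rows of [ 1.503  2.864 -0.   ]
```

Call:
{"op": "step_arm", "data": {
  "plan": [0,0,0,0,0,0.1164,0,0,0,0,0,0.1164,0,0,0,0,0,0.1164,0,0,0,0,0,0.1164,0,0,0,0,0,0.1164]
}}

```text
time_s: 19.3
ee_pos: [623.9, 3.3, 120.0]
ee_rot: [180.0, -0.0, 51.3]
force: [0.6, 0.4, 0.3]
gripper_width: 70.0
gripper_force: 0.0
```

Call:
{"op": "step_arm", "data": {
  "plan": [0,0,0,0,0,0.1162,-3.28,-0.35,0,0,0,0,-3.28,-0.35,0,0,0,0,-3.28,-0.35,0,0,0,0,-3.28,-0.35,0,0,0,0]
}}

```text
time_s: 19.72
ee_pos: [520.0, -80.1, 119.8]
ee_rot: [-180.0, 0.0, 45.0]
force: [-0.3, 0.1, 0.8]
gripper_width: 70.2
gripper_force: 0.0
```

Call:
{"op": "step_arm", "data": {
  "plan": [-3.28,-0.35,0,0,0,0,-3.29,-0.36,0,0,0,0,0,0,0,0,0,0,0,0,0,0,0,0]
}}

```text
time_s: 20.05
ee_pos: [468.9, -121.7, 120.2]
ee_rot: [180.0, -0.0, 44.8]
force: [-0.1, 0.2, 0.3]
gripper_width: 70.0
gripper_force: 0.0
```

Call:
{"op": "step_arm", "data": {
  "plan": [0,0,1.84,0,0,0,0,0,1.84,0,0,0,0,0,1.84,0,0,0,0,0,1.84,0,0,0,0,0,1.84,0,0,0]
}}

```text
time_s: 20.47
ee_pos: [471.4, -120.4, 27.2]
ee_rot: [179.9, -0.1, 45.1]
force: [0.5, -0.0, -0.1]
gripper_width: 70.4
gripper_force: 0.0
```

Call:
{"op": "step_arm", "data": {
  "plan": [0,0,0,0,0,0,0,0,0,0,0,0,0,0,0,0,0,0,0,0,0,0,0,0,0,0,0,0,0,0],
  "hand": 3
}}

```text
time_s: 20.88
ee_pos: [470.8, -121.1, 29.0]
ee_rot: [179.9, -0.1, 45.0]
force: [0.7, 1.1, 1.2]
gripper_width: 40.3
gripper_force: 12.0
```

Call:
{"op": "step_arm", "data": {
  "plan": [0,0,0,0,0,0,0,0,0,0,0,0,0,0,0,0,0,0,0,0,0,0,0,0,0,0,0,0,0,0]
}}

```text
time_s: 21.3
ee_pos: [470.8, -121.1, 29.0]
ee_rot: [179.9, -0.1, 45.0]
force: [-0.2, 1.7, 6.1]
gripper_width: 40.2
gripper_force: 12.0
```

Call:
{"op": "step_arm", "data": {
  "plan": [0,0,-1.84,0,0,0,0,0,-1.84,0,0,0,0,0,-1.84,0,0,0,0,0,-1.84,0,0,0,0,0,-1.84,0,0,0]
}}

```text
time_s: 21.72
ee_pos: [469.2, -121.0, 120.8]
ee_rot: [-180.0, 0.0, 45.0]
force: [0.4, 0.6, -0.2]
gripper_width: 40.1
gripper_force: 12.0
```

Run:
```python
from fit import *
f=viewer.grab_frame("scene");g=viewer.grab_frame("top"); s=sensors.state()
print(s["ee_pos"],s["gripper_width"])
save(dict(img=np.hstack([cv2.resize(f["img"][120:300,170:350],(400,400)),cv2.resize(g["img"][100:280,150:330],(400,400))])),"gr1.png")
print(np.round(fit("yellow",[f],(624,3.5),8,np.radians([-8,0])),1))
```

```text
[ 471.43288626 -121.59586639  122.48552859] 40.64073165255467
[626.9   5.6 179.6   0.8]
```

View pics/gr1.png

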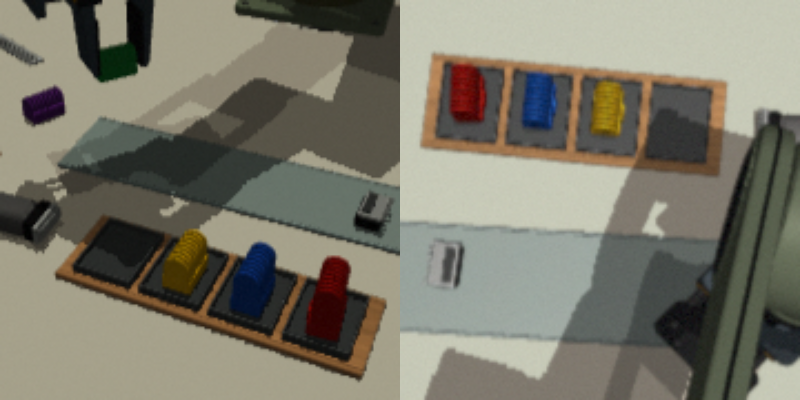

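Yellow (185,265 left crop), blue and red stand in their cells; green is held. Place green in cell 1, then lift clear.

Call:
{"op": "step_arm", "data": {
  "plan": [0,0,0,0,0,-0.1164,0,0,0,0,0,-0.1164,0,0,0,0,0,-0.1164,0,0,0,0,0,-0.1164,0,0,0,0,0,-0.1164]
}}

```text
time_s: 22.23
ee_pos: [468.8, -120.9, 118.7]
ee_rot: [-179.9, -0.0, 78.7]
force: [-0.1, -0.5, 0.1]
gripper_width: 40.1
gripper_force: 12.0
```

Call:
{"op": "step_arm", "data": {
  "plan": [0,0,0,0,0,-0.1162,1.5,2.86,0,0,0,0,1.5,2.86,0,0,0,0,1.5,2.86,0,0,0,0,1.5,2.86,0,0,0,0]
}}

```text
time_s: 22.65
ee_pos: [589.3, -70.7, 118.5]
ee_rot: [-179.9, 0.0, 85.0]
force: [-0.7, -0.8, 0.2]
gripper_width: 40.6
gripper_force: 12.0
```

Call:
{"op": "step_arm", "data": {
  "plan": [1.51,2.87,0,0,0,0,0,0,0,0,0,0,0,0,2.4,0,0,0,0,0,2.4,0,0,0,0,0,1.7,0,0,0]
}}

```text
time_s: 23.07
ee_pos: [616.7, -58.6, 51.8]
ee_rot: [-179.7, 0.0, 85.0]
force: [-0.2, -0.1, 0.0]
gripper_width: 40.5
gripper_force: 12.0
```

Call:
{"op": "step_arm", "data": {
  "plan": [0,0,1,0,0,0,0,0,0.6,0,0,0,0,0,0.4,0,0,0,0,0,0.2,0,0,0,0,0,0,0,0,0]
}}

```text
time_s: 23.48
ee_pos: [619.1, -58.8, 33.9]
ee_rot: [179.9, -0.0, 85.0]
force: [0.2, -0.2, 0.4]
gripper_width: 40.2
gripper_force: 12.0
```

Call:
{"op": "step_arm", "data": {
  "plan": [0,0,0,0,0,0,0,0,0,0,0,0,0,0,0,0,0,0,0,0,0,0,0,0,0,0,0,0,0,0],
  "hand": 7
}}

```text
time_s: 23.9
ee_pos: [618.9, -58.7, 33.1]
ee_rot: [180.0, -0.0, 85.0]
force: [0.1, -0.6, -0.2]
gripper_width: 69.4
gripper_force: 0.0
```

Call:
{"op": "step_arm", "data": {
  "plan": [0,0,-1.7,0,0,0,0,0,-1.7,0,0,0,0,0,-1.7,0,0,0,0,0,-1.7,0,0,0,0,0,-1.7,0,0,0]
}}

```text
time_s: 24.32
ee_pos: [618.7, -58.6, 118.7]
ee_rot: [-180.0, -0.0, 85.0]
force: [-0.2, -0.8, -0.2]
gripper_width: 69.7
gripper_force: 0.0
```

Call:
{"op": "step_arm", "data": {
  "plan": [0,-3,-0.5,0,0,0,0,-3,-0.5,0,0,0,0,-3,-0.5,0,0,0,0,-3,-0.5,0,0,0,0,-3,-0.5,0,0,0]
}}

```text
time_s: 24.73
ee_pos: [467.9, -45.4, 143.1]
ee_rot: [180.0, -0.0, 85.0]
force: [0.1, 0.4, 0.5]
gripper_width: 70.0
gripper_force: 0.0
```

Call:
{"op": "step_arm", "data": {
  "plan": [-3,-2,0,0,0,0,-3,-2,0,0,0,0,-3,0,0,0,0,0,-3,0,0,0,0,0,0,0,0,0,0,0]
}}

```text
time_s: 25.15
ee_pos: [419.1, -165.5, 143.5]
ee_rot: [179.9, 0.1, 84.8]
force: [0.0, -0.1, -0.1]
gripper_width: 70.0
gripper_force: 0.0
```

Run:
```python
from fit import *
f=viewer.grab_frame("scene");g=viewer.grab_frame("top"); s=sensors.state()
print(s["ee_pos"],s["time_s"])
for c,p in dict(green=(619,-58.4),yellow=(624,3.5),blue=(629.4,65.4),red=(634.8,127.2)).items():
    print(c,np.round(fit(c,[f,g],p,8,np.radians([-8,0])),1))
save(dict(img=np.hstack([cv2.resize(f["img"][150:300,120:350],(400,300)),cv2.resize(g["img"][100:280,150:400],(400,300))])),"end.png")
```

```text
[ 418.94239122 -162.19275939  142.99495802] 25.25
green [621.3 -61.9   0.9   0.8]
yellow [626.6   4.7 177.3   0.9]
blue [631.3  64.8   0.8   0.8]
red [637.  125.8   5.5   0.8]
```

View pics/end.png

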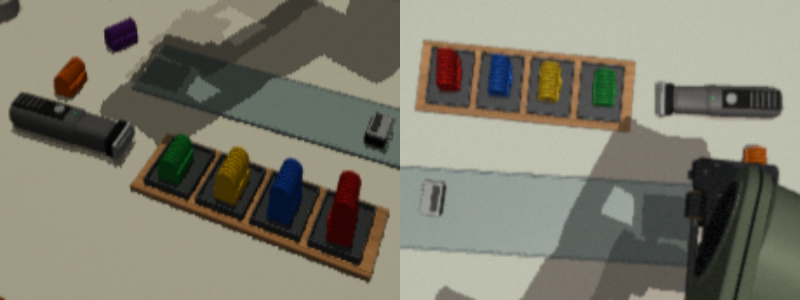

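All four guards stand centred and upright in order, green next to the groomer (top crop: 603,88 / 549,82 / 500,76 / 448,70); groomer and blade head are in place.

```bash
python3 -c "
from workcell import env
print(env.job_done())"
```

```text
the job is handed in; nothing more can be done
None
```

The job is handed in at about 25 s: green, yellow, blue and red stand teeth up in cells 1 to 4 from the groomer's end, each measured within about 4 mm of its compartment's centre, and the groomer and blade head look untouched in the last pictures; no verdict was returned.

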